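# Seat the note cradle in the strapping machine

### The job

Slide the empty aluminium note cradle along the bed of the strapping machine into its pocket, and shuffle it about there until it drops over the two hidden keys and lies fully home, flat on the pocket floor. Keep it on the machine rather than picking it up, and leave the hand stamp on the bed and the strap roll on the end housing where they are.

Things in the scene. Friction and masses are not known exactly. Their poses are not given: they have to be found in the camera images.
- strapper: Banknote strapping machine, fixed: white base, steel bed 150 (x) by 470 (y) mm, bed top 44 mm above the desk; white end housing 100 mm high beyond it at y 235 to 300 mm. Origin on the desk under the pocket's centre; x across, y along the bed, z up. Fences 10 mm high along both long edges, 134 mm clear between. The hand stamp stands on the bed end opposite to the cradle's.
- pocket_floor (a point): Centre of the floor of the pocket, a recess in the middle of the machine's bed, 116 (x) by 156 (y) mm, 14 mm deep (floor 30 mm above the desk); axes as the machine's. The cradle has 8 mm of play each way in it. A cradle lying in it with one end down is caught on the ends of the keys: shift it towards its high end.
- keys_nominal (a point): Nominal centre of two keys on the pocket floor, at their tops; axes as the machine's. Each key is 7 mm high, 28 mm long in y: a narrow one 14 mm wide at x = -30 mm, a wide one 22 mm wide at x = +30 mm. The real pair is loosely adjusted: it stands up to 5 mm off this point in x and in y and up to 0.02 rad turned (not measured), and does not give when pushed.
- cradle_sole (a point): Note cradle, loose aluminium tray, 0.3 to 0.6 kg, 100 (x) by 140 (y) mm; point: centre of its underside, z up. Under it two blind sockets 9 mm deep fit the keys with 2 mm to spare each side: 18 x 32 mm at x = -30, 26 x 32 mm at x = +30 mm. Starts flat on the bed at either side of the pocket, within 0.15 rad of the right way round (x along the machine's x). Lies 7 mm high on the keys until home.
- cradle_well (a point): Centre of the cradle's inner floor, 12 mm above its underside, same axes. Inside it is 88 (x) by 128 (y) mm and 24 mm deep; walls 6 mm thick all round, with a thumb gap 40 mm long in the middle of the +x wall. Too wide to grip across; it can be pushed or towed by fingertips against the inside of its walls.
- cradle: The same cradle; origin and axes as point cradle_sole.
- stamp: Wooden hand stamp, 36 mm wide foot, 75 mm tall, standing on the machine's bed; bystander. Origin under its foot.
- strap_roll: Roll of paper strap, 52 mm across, 18 mm high, lying on the machine's end housing; bystander. Origin under its centre.
Things that resemble listed ones, but are neither listed nor needed, are in the scene too. Of the things shaped like the cradle, the aluminium one is meant.

How it is judged (in metres and radians):
At the end, for the whole second after the job is handed in: The cradle lies in the pocket over both keys: its underside within 2.5 mm of the pocket floor, level within 2 degrees, square to the pocket, at rest (z of cradle_sole in the frame of strapper between 0.026 and 0.0325 m and x of cradle_sole in the frame of strapper between -0.011 and 0.011 m and y of cradle_sole in the frame of strapper between -0.011 and 0.011 m and angle between cradle_sole's own z axis and vertical below 0.035 rad and angle between the x axis of cradle_sole and the x axis of strapper, either way round below 0.15 rad and linear speed of cradle below 0.01 m/s); the robot touches nothing.
It fails at once if the cradle was lifted off the bed (underside more than 30 mm above the bed top) or fell off the machine (z of cradle_sole in the frame of strapper above 0.074 m or z of cradle_sole in the frame of strapper below 0.015 m).
It fails at once if the hand stamp or the strap roll was disturbed (moved more than 25 mm) (distance of any of stamp, strap_roll from where it was at the start of the episode above 0.025 m).
It also fails if it takes over 72 s, if anything falls off the work surface, if the arm or the gripper's body presses on something with over 40 N, if the wrist force passes 120 N, or if a joint passes its speed limit or range.

### The arm

A 6-joint arm with a two-finger parallel gripper is mounted at the origin on the work surface. World frame = base frame: x ahead of the robot, y to its left, z up, the work surface at z = 0. Lengths are in mm, angles in rad, forces in N, time in s.
With the tool pointing down it reaches from about 375 to 750 mm from the base axis. Payload 9 kg.
Tool frame: the origin (TCP) lies between the finger pads; the fingertips stand 25 mm ahead of it and the grasp point (between the pads) lies 6 mm ahead of it; z points along the fingers, y is the line along which they close (so a half turn about z gives the same grasp; the last joint's range is limited). The gripper opens to 85 mm and grips with 20 to 120 N. Pads are 22 mm wide; open, the fingers measure 114 mm over their backs; the gripper's body (76 mm by 85 mm) begins 54 mm behind the grasp point. The pads swing forward as they close: fully open they stand 13 mm farther back than shut.
Start: joints at [1.023, 0.104, 0.097, 1.564, 0, 1.353], TCP at [194.316, 567.693, 256.331] pointing down, gripper open.
Joint ranges: [-2.99, 2.99], [-0.84, 1.86], [-1.1, 1.16], [-1.84, 2.11], [-1.51, 1.56], [-3.14, 3.14]. Speed limits (rad/s): [2.22, 2.22, 2.57, 3.14, 3.14, 3.14].

### API

Orientations are given as [roll, pitch, yaw] about the fixed x, y, z axes, in that order (R = Rz(yaw) Ry(pitch) Rx(roll)).
In Python, from workcell import arm gives the robot as it stands. The module is installed in compiled form; this text tells all that it offers.
- The arm moves only by the shell command python3 -m crank 'ROWS'. ROWS is JSON, a list that holds one entry, the list of rows, each a list of 5 numbers: the shift along the tool's x, y, z in cm, then the turn about the tool's z in rad, then the opening, from -1 (shut) to 1 (fully open). A call has 1 to 8 rows; each row is the pose to reach, as a shift and turn from the pose commanded when the call began, along the tool's axes at that moment; what a row does not reach only later rows make up. A row lasts 1/8 s, in which the tool goes at most 62.5 mm and 10.7 degrees, less where a joint would pass 70% of its speed; a pose out of reach is approached as far as the arm can. A call with a gripper value outside its range is refused whole. The fingers move at their own pace and stop on an object; the grip force is fixed at half the most. Time passes only in rows, so rows that repeat a pose let the fingers close. It gives the time, the measured TCP pose, the force, the opening and the grip force at its end, in the units of the state.
- arm.read_state(): the state, without advancing time (a new reading comes with each control period).
- arm.camera(name): name is "scene" or "top"; returns a dict with "img" (400x640x3 uint8, red, green, blue), "range_z" (400x640 float32, mm along the optical axis (not along the pixel's ray), 0 where there is no reading), "intrinsics" (3x3 intrinsics, pixels), "T" (4x4, takes a point from camera to world coordinates). Camera axes: x right, y down, z forward; pixel columns grow to the right and rows downward; lengths in mm; the calibration is good to about 2 mm. A picture is of the moment at which its call begins.
- arm.hand_in(): hands the job in; it is judged then, once.
Trained networks look in a picture, given as the dict that the camera call returned (one of the last four; its "shot" number tells which), for a name from the list of things; names that differ only in an ending like _2 or _b are one class to them, and where a whole thing is asked for, a point or a joint stands for the part that bears it (a point fixed in the world has none). Each returns a list of dicts, best first, with "confidence" (0 to 1); they miss things now and then, are a little off and sometimes report something else, mostly with a low value. They report only what shows in the picture. A call takes as long as a camera call. They do not tell look-alikes from the thing itself.
- arm.regions_of(label, picture): "mask" (400x640 bool, what is visible of it) and "point" ([column, row] in pixels, amid what is visible of it).
- arm.landmark_of(label, picture): "point" ([column, row] in pixels: a listed point, or the origin of a listed thing).
The state is a dict: "clock": time; "q": joint angles; "dq": joint speeds; "joint_efforts": joint torques, N m; "tool_pos": TCP position; "eef_rot": TCP orientation; "force": force on the tool from outside, world axes, zero at the start; "moment": the same for the moment, N m; "grip_width": finger opening in mm; "gripper_force": force on a finger pad.
Only numpy, scipy, OpenCV 4.12 (cv2) and the standard library are available. Lean on these libraries where they do the work, as an engineer would, in place of code of your own. Each camera call takes 0.05 s, during which the arm holds its last target. There are 200 camera calls.

## Working session

There is one attempt and no reset: what is moved stays moved. The work goes in short steps, Python scripts to look and compute and a shell command to move; the robot and the scene stay as the last step left them, time stands still between calls to the robot, and variables do not carry over. Pictures are saved under pics/ and viewed, at most 10 in all, crops included, and the job is handed in when it is done.

```bash
mkdir -p pics; cat > h.py <<'E'
import numpy as np, cv2
from workcell import arm
def save(p,name,crop=None):
    im=p["img"][:,:,::-1]
    if crop: r0,r1,c0,c1,s=crop; im=cv2.resize(im[r0:r1,c0:c1],None,fx=s,fy=s,interpolation=cv2.INTER_CUBIC)
    cv2.imwrite("pics/"+name,im)
def cloud(p):
    z=p["range_z"];K=p["intrinsics"];v,u=np.indices(z.shape)
    P=np.stack([(u-K[0,2])*z/K[0,0],(v-K[1,2])*z/K[1,1],z],-1)
    return P@p["T"][:3,:3].T+p["T"][:3,3]
def at(p,uv,zw):
    K=p["intrinsics"];d=p["T"][:3,:3]@np.linalg.inv(K)@np.array([uv[0],uv[1],1.]);o=p["T"][:3,3]
    return o+d*(zw-o[2])/d[2]
E
python3 - <<'E'
from h import *
p=arm.camera("top");save(p,"a.png");q=arm.camera("scene");save(q,"b.png")
for n,c in (("top",p),("scene",q)):
    print(n,np.round(c["T"],3).tolist(),c["intrinsics"].tolist())
    W=cloud(c)
    for l in ["strapper","pocket_floor","keys_nominal","cradle_sole","cradle_well","stamp","strap_roll"]:
        for d in arm.landmark_of(l,c)[:3]:
            u=d["point"];print(l,np.round(u),round(d["confidence"],2),W[int(u[1])%400,int(u[0])%640].round())
print(arm.read_state())
E
```

```text
top [[-0.003, -0.99, 0.138, 339.057], [-1.0, 0.001, -0.009, -65.812], [0.008, -0.138, -0.99, 932.256], [0.0, 0.0, 0.0, 1.0]] [[379.71646424144444, 0.0, 318.2199006623986], [0.0, 379.71646424144444, 198.65379021193547], [0.0, 0.0, 1.0]]
strapper [294. 170.] 0.94 [537. -15.  31.]
pocket_floor [292. 168.] 0.74 [540.  -8.  29.]
keys_nominal [295. 168.] 0.6 [540. -17.  28.]
cradle_sole [460. 170.] 0.91 [ 541. -423.   11.]
cradle_sole [414. 276.] 0.85 [ 283. -299.   14.]
cradle_sole [349. 185.] 0.81 [ 495. -145.   58.]
cradle_well [350. 184.] 0.92 [ 495. -145.   58.]
cradle_well [461. 171.] 0.78 [ 538. -425.   14.]
cradle_well [418. 272.] 0.65 [ 292. -311.   15.]
stamp [237. 152.] 0.84 [569. 118.  69.]
stamp [292. 171.] 0.16 [532. -10.  30.]
strap_roll [178. 127.] 0.65 [622. 247.  99.]
scene [[-0.213, 0.777, -0.593, 992.218], [0.977, 0.179, -0.117, 53.893], [0.016, -0.604, -0.797, 851.315], [0.0, 0.0, 0.0, 1.0]] [[374.5958623977364, 0.0, 319.152783633233], [0.0, 374.5958623977364, 196.212196896551], [0.0, 0.0, 1.0]]
strapper [325. 254.] 0.85 [553. -14.  32.]
pocket_floor [279. 221.] 0.73 [
[... 413 characters left out ...]
. 288.] 0.91 [624. 233. 117.]
{'clock': 0.8, 'q': array([ 1.02330469e+00,  1.04064268e-01,  9.73012367e-02,  1.56391600e+00,
       -2.03120375e-05,  1.35311312e+00]), 'dq': array([-0.00063797,  0.00099652,  0.00012177, -0.00046519,  0.00137425,
       -0.00058255]), 'joint_efforts': array([-1.51903965e-03, -5.56714797e+01,  5.03749859e+01,  4.97026067e-04,
       -3.32441014e-04,  1.07302753e-05]), 'tool_pos': array([194.31589686, 567.68664004, 256.35230052]), 'eef_rot': array([3.14148252e+00, 4.51640611e-05, 2.81178423e+00]), 'force': array([0.7813567 , 0.06649934, 0.99590948]), 'moment': array([ 0.03318936, -0.03265808,  0.00075645]), 'gripper_force': 0.0, 'grip_width': 85.20189286342645}
```

View pics/a.png

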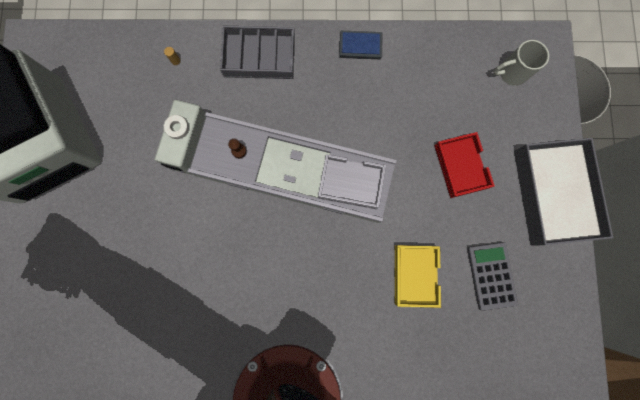

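View pics/b.png

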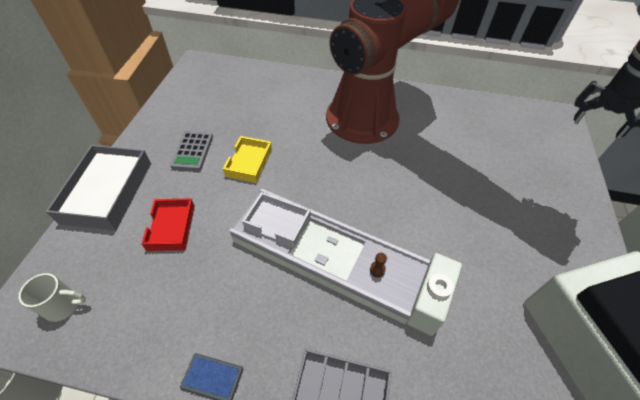

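The top view shows the aluminium cradle on the bed's −y end (350,184). The pocket is at (292,168), with the keys visible in it at (296,155) and (290,178). The stamp is at (237,150) and the roll at (176,127). The scene view agrees. Next I'll measure precisely.

```bash
python3 - <<'E'
from h import *
for cam in ("top","scene"):
    ps=[arm.camera(cam) for _ in range(6)]
    p=dict(ps[0]); Z=np.stack([x["range_z"] for x in ps]); print(cam,"noise",np.median(Z.std(0)))
    p["range_z"]=Z.mean(0); W=cloud(p)
    np.savez(cam+".npz",W=W,img=np.mean([x["img"] for x in ps],0))
    c=np.array([538,-13.]);psi=-.32
    for it in range(3):
        ex=np.array([np.cos(psi),np.sin(psi)]);ey=np.array([-ex[1],ex[0]])
        M=np.stack([(W[...,:2]-c)@ex,(W[...,:2]-c)@ey],-1);z=W[...,2]
        reg=(abs(M[...,0])<85)&(abs(M[...,1])<240)
        fl=reg&(abs(z-30)<3.5)&(abs(M[...,0])<70)&(abs(M[...,1])<95)
        r=cv2.minAreaRect(W[fl][:,:2].astype(np.float32))
        mach=reg&(z>38)&(z<60)
        r2=cv2.minAreaRect(W[mach][:,:2].astype(np.float32))
        b=cv2.boxPoints(r2);e=b[1]-b[0];f=b[2]-b[1];e=e if np.hypot(*e)>np.hypot(*f) else f
        if e[1]<0:e=-e
        psi=np.arctan2(-e[0],e[1])
        c=np.array(r[0])
    print("floor",r,"mach",r2,"psi",psi)
    cr=reg&(z>72)&(z<88)&(M[...,1]<-40); rc=cv2.minAreaRect(W[cr][:,:2].astype(np.float32)); print("cradle rim",rc,cr.sum(),np.median(z[cr]), "mean bed z",np.median(z[reg&(abs(z-44)<3)]))
    inn=reg&(z>52)&(z<60)&(M[...,1]<-90)&(abs(M[...,0])<40);print("cr floor",np.median(z[inn]),inn.sum())
    k=reg&(z>33.5)&(z<41)&(abs(M[...,0])<46)&(abs(M[...,1])<35)
    n,L,st,ce=cv2.connectedComponentsWithStats(k.astype(np.uint8))
    for i in range(1,n):
        if st[i,4]>8: print("key",M[L==i].mean(0),M[L==i].min(0),M[L==i].max(0),st[i,4],np.median(z[L==i]))
E
python3 - <<'E'
import numpy as np,cv2
a=np.load("top.npz")["img"][120:240,190:400,::-1].astype(np.uint8)
cv2.imwrite("pics/c.png",cv2.resize(a,None,fx=3.8,fy=3.8,interpolation=cv2.INTER_CUBIC))
E
```

```text
top noise 1.4700854
floor ((532.062255859375, -12.705284118652344), (183.962646484375, 133.41275024414062), 75.42376708984375) mach ((541.0009155273438, -11.826522827148438), (471.7436218261719, 150.4809112548828), 75.42341613769531) psi -0.2544095
cradle rim ((500.2872619628906, -150.26046752929688), (139.85281372070312, 100.52496337890625), 79.35479736328125) 544 80.27694954051577 mean bed z 44.74297834753088
cr floor 56.50822244057326 1551
key [37.06088053  2.12621205] [ 28.80901222 -11.57168464] [45.93386258 16.12335242] 83 37.64554967751792
key [-20.55178991   2.38148033] [-27.23050262 -11.03239962] [-13.68526224  16.3547211 ] 65 37.694652056792734
scene noise 1.6942978
floor ((536.3124389648438, -12.176315307617188), (154.1616973876953, 111.13268280029297), 75.58548736572266) mach ((540.6062622070312, -10.393569946289062), (472.9027099609375, 151.270263671875), 75.43486785888672) psi -0.25420955
cradle rim ((500.03704833984375, -149.1314697265625), (140.14639282226562, 100.28297424316406), 79.26768493652344) 532 80.23392353884645 mean bed z 44.88228991516837
cr floor 56.86954323643579 1107
key [-23.61389273   3.22709181] [-31.66335408 -10.40762367] [-17.1825255   16.33414978] 61 37.695176538504256
key [35.73257795  1.97735789] [ 24.49281072 -11.97296754] [45.96439765 15.44372593] 93 37.76120795826989
```

View pics/c.png

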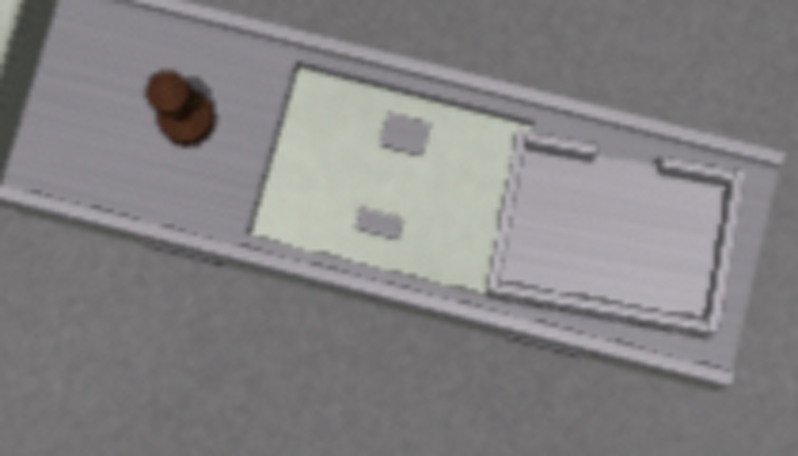

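```bash
cat >> h.py <<'E'
from scipy.spatial.transform import Rotation as Rt
O=np.array([541.3,-11.3]);PSI=-.2543
ex=np.array([np.cos(PSI),np.sin(PSI)]);ey=np.array([-ex[1],ex[0]])
def plan(xy,z,a):
    "shift (cm) and turn to put TCP at xy,z with tool y at world angle a"
    s=arm.read_state();R=Rt.from_euler("xyz",s["eef_rot"]).as_matrix()
    d=R.T@(np.array([*xy,z])-s["tool_pos"])/10
    t=np.arctan2(R[1,1],R[0,1])-a
    print("clock",round(s["clock"],2),"tcp",s["tool_pos"].round(1),"mach",((s["tool_pos"][:2]-O)@ex).round(1),((s["tool_pos"][:2]-O)@ey).round(1),"F",s["force"].round(1),"w",round(s["grip_width"],1),"q6",s["q"][5].round(2))
    print("shift",d.round(2),"turn",round((t+np.pi)%(2*np.pi)-np.pi,3))
E
python3 -c "
from h import *
plan((507.6,-110.4),150,-.187)"
```

```text
clock 1.4 tcp [194.3 567.7 256.3] mach -481.5 473.1 F [ 0.4 -0.1  0.2] w 85.2 q6 1.35
shift [-51.6  -54.01  10.63] turn 1.428
```

```bash
python3 -m crank '[[[-51.6,-54,2,1.43,0.03],[-51.6,-54,2,1.43,0.03],[-51.6,-54,2,1.43,0.03],[-51.6,-54,2,1.43,0.03],[-51.6,-54,2,1.43,0.03],[-51.6,-54,2,1.43,0.03],[-51.6,-54,2,1.43,0.03],[-51.6,-54,2,1.43,0.03]]]'; python3 -c "
from h import *
plan((507.6,-110.4),150,-.187)"
```

```text
clock: 2.4
tool_pos: [404.6, 112.0, 243.2]
eef_rot: [3.14, -0.0, 1.377]
force: [1.3, 1.6, 0.4]
grip_width: 43.6
gripper_force: 0.0
clock 2.4 tcp [404.6 112.  243.2] mach -163.3 84.9 F [1.3 1.6 0.4] w 43.6 q6 1.72
shift [-19.84  14.38   9.33] turn -0.007
```

```bash
python3 -m crank '[[[-19.8,14.4,8,0,0.03],[-19.8,14.4,8,0,0.03],[-19.8,14.4,8,0,0.03],[-19.8,14.4,8,0,0.03],[-19.8,14.4,8,0,0.03],[-19.8,14.4,8,0,0.03],[-19.8,14.4,8,0,0.03]]]'; python3 -c "
from h import *
plan((507.6,-110.4),100,-.187)"
```

```text
clock: 3.28
tool_pos: [508.2, -106.5, 163.7]
eef_rot: [3.141, -0.0, 1.383]
force: [0.6, 0.3, -0.0]
grip_width: 43.7
gripper_force: 0.0
clock 3.27 tcp [ 508.2 -106.5  163.7] mach -8.1 -100.5 F [ 0.6  0.3 -0. ] w 43.7 q6 1.3
shift [-0.39  0.01  6.37] turn -0.001
```

```bash
python3 -m crank '[[[-0.4,0,4,0,0.03],[-0.4,0,7.5,0,0.03],[-0.4,0,7.5,0,0.03],[-0.4,0,7.5,0,0.03]]]'; python3 - <<'E'
from h import *
plan((507.6,-110.4),85,-.187)
p=arm.camera("top");q=arm.camera("scene")
a=cv2.resize(p["img"][120:240,270:410,::-1],None,fx=2.8,fy=2.8);b=cv2.resize(q["img"][170:290,220:360,::-1],None,fx=2.8,fy=2.8)
cv2.imwrite("pics/d.png",np.hstack([a,b]))
E
```

```text
clock: 3.78
tool_pos: [508.2, -111.1, 89.9]
eef_rot: [3.14, 0.0, 1.383]
force: [0.7, -1.3, 0.4]
grip_width: 44.1
gripper_force: 0.0
clock 3.77 tcp [ 508.2 -111.1   89.9] mach -6.9 -105.0 F [ 0.7 -1.3  0.4] w 44.1 q6 1.29
shift [ 0.06 -0.07  0.48] turn -0.001
```

View pics/d.png

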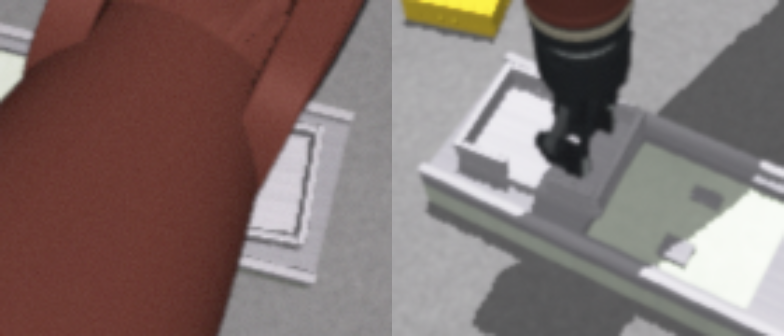

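The fingers are inside the cradle near its +y wall (scene crop at about 575,150), with no contact. Next I'll widen, lower, and start towing.

```bash
python3 -m crank '[[[0,0,0,0,0.27],[0,0,0.8,0,0.27],[0,0,0.8,0,0.27],[1,0,0.8,0,0.27],[2,0,0.8,0,0.27],[2,0,0.8,0,0.27]]]'; python3 - <<'E'
from h import *
plan((507.6,-110.4),85,PSI)
E
```

```text
clock: 4.62
tool_pos: [511.4, -90.8, 79.9]
eef_rot: [3.142, -0.0, 1.383]
force: [-0.4, 0.5, -0.4]
grip_width: 53.8
gripper_force: 0.0
clock 4.62 tcp [511.4 -90.8  79.9] mach -9.0 -84.5 F [-0.4  0.5 -0.4] w 53.8 q6 1.33
shift [-2.   -0.01 -0.51] turn 0.067
```

```bash
python3 -m crank '[[[0.7,0.2,0,0.01,0.27],[1.4,0.4,0,0.025,0.27],[2.1,0.6,0,0.045,0.27],[2.8,0.8,0,0.067,0.27],[3.4,1,0,0.067,0.27],[4.1,1.2,0,0.067,0.27],[4.7,1.3,0,0.067,0.27],[4.7,1.3,0,0.067,0.27]]]'; python3 - <<'E'
from h import *
plan((507.6,-110.4),85,PSI)
q=arm.camera("scene");save(q,"e.png",(150,320,200,440,3))
E
```

```text
clock: 5.62
tool_pos: [533.0, -47.4, 79.8]
eef_rot: [-3.142, -0.001, 1.316]
force: [-0.1, -0.3, -0.1]
grip_width: 54.1
gripper_force: 0.0
clock 5.62 tcp [533.  -47.4  79.8] mach 1.0 -37.0 F [-0.1 -0.3 -0.1] w 54.1 q6 1.49
shift [-6.74 -0.86 -0.52] turn -0.001
```

View pics/e.png

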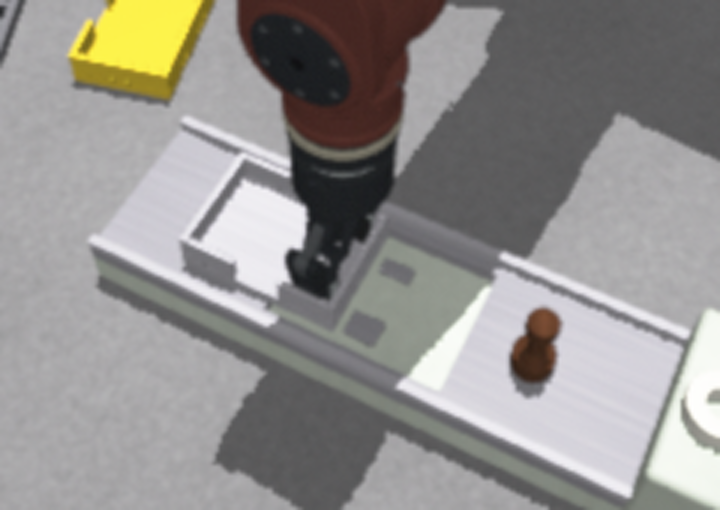

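The tow works: the cradle is square and its leading edge is over the pocket. I'll keep going over the keys.

```bash
python3 -m crank '[[[0.8,0,0,0,0.27],[1.6,0,0,0,0.27],[2.4,0,0,0,0.27],[3.2,0,0.2,0,0.27],[4,0,0.4,0,0.27],[4.8,0,0.5,0,0.27],[5.6,0,0.5,0,0.27],[6.4,0,0.5,0,0.27]]]'; python3 -m crank '[[[0.6,0,0,0,0.27],[1.1,0,0,0,0.27],[1.6,0,0,0,0.27],[2.1,0,0,0,0.27],[2.1,0,0,0,0.27],[2.1,0,0,0,0.27]]]'; python3 - <<'E'
from h import *
plan((507.6,-110.4),85,PSI)
ps=[arm.camera("scene") for _ in range(4)];q=dict(ps[0]);q["range_z"]=np.mean([x["range_z"] for x in ps],0)
save(q,"f.png",(170,320,230,420,3.5))
W=cloud(q);M=np.stack([(W[...,:2]-O)@ex,(W[...,:2]-O)@ey],-1);z=W[...,2]
for lo,hi in((-65,-30),(-30,0),(0,30),(30,65)):
  for a,b in((-50,-42),(-35,35),(42,50)):
    k=(M[...,1]>lo)&(M[...,1]<hi)&(M[...,0]>a)&(M[...,0]<b)&(z<75)&(z>35); print(lo,a,np.percentile(z[k],[10,50,90]).round(1) if k.sum()>3 else 0,k.sum())
E
```

```text
clock: 6.68
tool_pos: [548.8, 14.6, 74.5]
eef_rot: [-3.141, -0.0, 1.315]
force: [0.4, -1.9, -1.5]
grip_width: 53.9
gripper_force: 0.9
clock: 7.42
tool_pos: [554.6, 34.0, 75.2]
eef_rot: [3.141, -0.0, 1.315]
force: [-0.1, -2.2, 1.3]
grip_width: 54.3
gripper_force: 1.0
clock 7.42 tcp [554.6  34.   75.2] mach 1.5 47.2 F [-0.1 -2.2  1.3] w 54.3 q6 1.65
shift [-15.16  -0.89  -0.98] turn -0.002
-65 -50 [50.9 62.8 74.3] 86
-65 -35 [50.3 51.2 52.2] 334
-65 42 [44.1 60.8 73.8] 79
-30 -50 [50.5 62.4 74.1] 58
-30 -35 [49.5 50.4 51.4] 303
-30 42 [42.  50.2 65. ] 64
0 -50 0 0
0 -35 [48.9 49.9 50.6] 151
0 42 [41.7 50.9 73.4] 68
30 -50 [43.6 54.8 61.1] 5
30 -35 [47.7 68.9 72.8] 147
30 42 [41.8 62.2 73.2] 100
```

View pics/f.png

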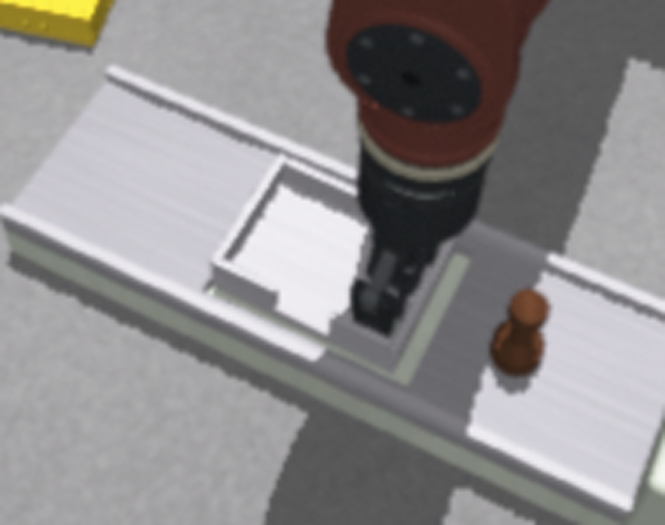

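The cradle is now inside the pocket riding on the keys (inner floor about 50 mm), about 5 mm short. I'll nudge it forward.

```bash
cat >> h.py <<'E'
def look():
    ps=[arm.camera("scene") for _ in range(4)];q=dict(ps[0]);q["range_z"]=np.mean([x["range_z"] for x in ps],0)
    W=cloud(q);M=np.stack([(W[...,:2]-O)@ex,(W[...,:2]-O)@ey],-1);z=W[...,2]
    k=(abs(M[...,0])<34)&(M[...,1]>-52)&(M[...,1]<20)&(z>36)&(z<56)
    A=np.c_[M[k],np.ones(k.sum())];c=np.linalg.lstsq(A,z[k],rcond=None)[0]
    print("inner floor z %.1f (home ~42.5, on keys ~49.5) slope x %.3f y %.3f n %d"%(c[2],c[0],c[1],k.sum()))
    r=(abs(M[...,0])<75)&(abs(M[...,1])<95)&(z>c[2]+19)&(z<c[2]+27)
    n,L,st,_=cv2.connectedComponentsWithStats(r.astype(np.uint8))
    b=cv2.minAreaRect(M[r].astype(np.float32));print("rim",np.round(b[0],1),np.round(b[1],1),round(b[2],1))
    return q
E
python3 -m crank '[[[0.2,0,0,0,0.27],[0.4,0,0,0,0.27],[0.5,0,0,0,0.27],[0.5,0,0,0,0.27]]]'; python3 - <<'E'
from h import *
plan((507.6,-110.4),85,PSI);look()
E
python3 -m crank '[[[0.1,0,0,0,0.27],[0.2,0,0,0,0.27],[0.2,0,0,0,0.27]]]'; python3 - <<'E'
from h import *
plan((507.6,-110.4),85,PSI);look()
E
```

```text
clock: 8.12
tool_pos: [555.5, 39.2, 74.8]
eef_rot: [-3.141, -0.0, 1.315]
force: [-0.9, -0.4, -1.1]
grip_width: 54.0
gripper_force: 0.5
clock 8.12 tcp [555.5  39.2  74.8] mach 1.0 52.5 F [-0.9 -0.4 -1.1] w 54.0 q6 1.66
shift [-15.69  -0.85  -1.03] turn -0.001
inner floor z 42.9 (home ~42.5, on keys ~49.5) slope x 0.002 y 0.002 n 677
rim [-0.3  0. ] [139.9 101. ] 89.8
clock: 8.7
tool_pos: [556.1, 40.7, 74.9]
eef_rot: [-3.142, 0.0, 1.315]
force: [-1.3, -3.4, -0.4]
grip_width: 54.6
gripper_force: 1.8
clock 8.7 tcp [556.1  40.7  74.9] mach 1.2 54.0 F [-1.3 -3.4 -0.4] w 54.6 q6 1.67
shift [-15.85  -0.86  -1.01] turn -0.002
inner floor z 42.9 (home ~42.5, on keys ~49.5) slope x -0.003 y 0.001 n 678
rim [0.4 1.6] [140.3  99.9] 89.4
```

It has dropped home: inner floor at 42.9 mm, flat and square. Now I'll back off, narrow the fingers and rise.

```bash
python3 -m crank '[[[-0.8,0,0,0,0.1],[-1.2,0,0,0,0.05],[-1.2,0,0,0,0.03],[-1.2,0,-2,0,0.03],[-1.2,0,-6,0,0.03],[-1.2,0,-12,0,0.03],[-1.2,0,-16,0,0.03],[-1.2,0,-16,0,0.03]]]'; python3 - <<'E'
from h import *
plan((507.6,-110.4),85,PSI);q=look();save(q,"g.png",(150,320,200,460,3))
E
```

```text
clock: 9.9
tool_pos: [554.9, 29.2, 240.4]
eef_rot: [3.134, -0.001, 1.315]
force: [1.2, 0.8, -1.4]
grip_width: 44.1
gripper_force: 0.0
clock 9.9 tcp [554.9  29.2 240.4] mach 3.0 42.6 F [ 1.2  0.8 -1.4] w 44.1 q6 1.64
shift [-14.71  -1.17  15.52] turn -0.001
inner floor z 42.8 (home ~42.5, on keys ~49.5) slope x -0.000 y 0.000 n 691
rim [-0.   1.6] [140.  101.2] 89.9
```

View pics/g.png

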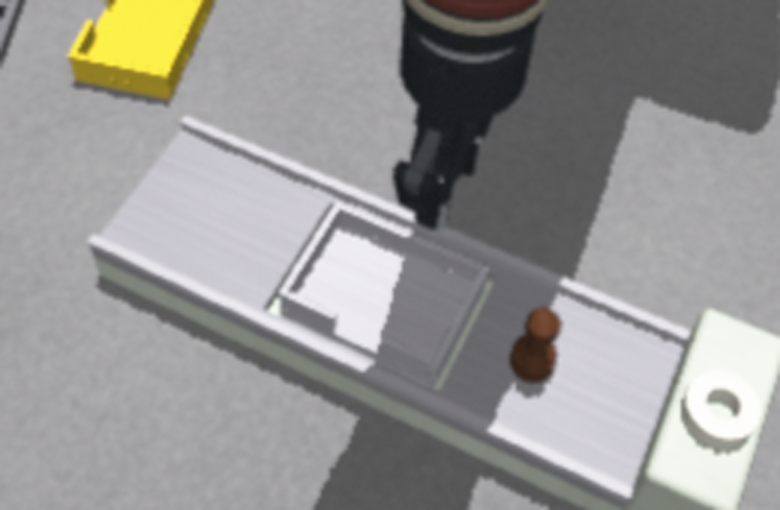

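The cradle lies flat in the pocket (centre about 385,290), the hand is clear above it, and the stamp and roll are untouched.

```bash
python3 -c "
from workcell import arm
print(arm.hand_in())"
```

```text
the job is handed in; nothing more can be done
None
```

I slid the cradle into the pocket, where it dropped over both keys. At the last measurement before hand-in it lay flat and square on the pocket floor about 1.6 mm off centre, with the stamp and roll untouched; the job is handed in, but no verdict was returned.

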